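# Meter three reagent strips from a tilting hopper

### The arm

A 6-joint arm with a two-finger parallel gripper is mounted at the origin on a cart in front of the work surface, level with it; the furniture and walls round the work are solid. World frame = base frame: x ahead of the robot, y to its left, z up, the work surface at z = 0. Lengths are in m, angles in degrees, forces in N, time in s.
With the tool pointing down it reaches from about 0.25 to 0.725 m from the base axis. Payload 9.7 kg.
Tool frame: the origin (TCP) lies where the fingers leave the gripper's body, on its centre line; the fingertips stand 73 mm ahead of it and the grasp point (between the pads) lies 54 mm ahead of it; z points along the fingers, y is the line along which they close (so a half turn about z gives the same grasp; the last joint's range is limited). The gripper opens to 85 mm and grips with 20 to 120 N. Pads are 22 mm wide; open, the fingers measure 114 mm over their backs; the gripper's body (76 mm by 85 mm) begins 54 mm behind the grasp point. The pads swing forward as they close: fully open they stand 13 mm farther back than shut.
Start: joints at [76.719, 4.979, 10.078, 95.1, 0, 90], TCP at [0.126, 0.535, 0.304] pointing down, gripper open.
Joint ranges: [-179.16, 179.16], [-48.56, 103.87], [-65.8, 70.77], [-126.05, 130.52], [-82.76, 87.17], [-180, 180]. Speed limits (degrees/s): [127.2, 127.2, 147.25, 180, 180, 180].

### API

Orientations are given as [roll, pitch, yaw] about the fixed x, y, z axes, in that order (R = Rz(yaw) Ry(pitch) Rx(roll)).
In Python, from workcell import sensors, imaging, bot gives the robot as it stands.
- The arm moves only by the tool apply_moves, never from a script. Its argument "rows" is a list of rows, each a list of 3 entries, a list of its own where there are three numbers: the shift along the tool's x, y, z in units of 10 cm (1.0 is 10 cm), then the turn, a rotation vector about the tool's x, y, z in units of 30 degrees (1.0 is 30 degrees), then the opening, from 0 (shut) to 1 (fully open). A call has 1 to 20 rows; each row is the pose to reach, as a shift and turn from the pose commanded when the call began, along the tool's axes at that moment; what a row does not reach only later rows make up. A row lasts 1/10 s, in which the tool goes at most 50 mm and 8.59 degrees, less where a joint would pass 70% of its speed; a pose out of reach is approached as far as the arm can. A call with a number of a shift or a turn outside -1 to 1 is refused whole. A call with a gripper value outside its range is refused whole. The fingers move at their own pace and stop on an object; "force" is the grip in N (left out, the last holds). Time passes only in rows, so rows that repeat a pose let the fingers close. It gives the time, the measured TCP pose, the force, the opening and the grip force at its end, in the units of the state.
- sensors.get_obs(): the state, without advancing time (a new reading comes with each control period).
- imaging.camera(name): name is "scene" or "top"; returns (picture, depth): 420x560x3 uint8, red, green, blue; 420x560 float32, m along the optical axis (not along the pixel's ray), 0 where there is no reading.
- imaging.get_calibration(name): a dict with "intrinsics" (3x3 intrinsics, pixels), "world_from_camera" (4x4, takes a point from camera to world coordinates). Camera axes: x right, y down, z forward; pixel columns grow to the right and rows downward; lengths in m; the calibration is good to about 2 mm. A picture is of the moment at which its call begins. get_calibration takes no time and is no camera call.
- bot.job_done(): hands the job in; it is judged then, once.
The state is a dict: "time": time; "q": joint angles; "qd": joint speeds; "joint_efforts": joint torques, N m; "ee_pos": TCP position; "tcp_rot": TCP orientation; "wrist_force": force on the tool from outside, world axes, zero at the start; "torque": the same for the moment, N m; "opening": finger opening in m; "grasp_force": force on a finger pad.
Only numpy, scipy, OpenCV 4.12 (cv2) and the standard library are available. Lean on these libraries where they do the work, as an engineer would, in place of code of your own. Each camera call takes 0.05 s, during which the arm holds its last target. There are 200 camera calls.

### The job

Slide the white catch tray up against the two rubber buffers of the strip dispenser, centred under the hopper's lip. Then tip the hopper gradually with the press pad on its side lever until the first reagent strip slides out, hold it there, and ease it on only a touch at a time until just three strips have dropped into the tray; do not touch any strip. Let the hopper swing back to rest with the other four strips still in it, and leave the tray in place and the things around it undisturbed.

Things in the scene. Friction and masses are not known exactly. Their poses are not given: they have to be found in the camera images.
- hopper (a joint): tilt of the hopper about its axle, rad: 0 = level on its rear rest, grows as it tips toward its lip, stop at 0.65. The axle runs along x of point lip, 95 mm above the worktop, 58 mm behind the lip and (level) 1 mm below it. Tail-heavy: let go, it swings back to 0 by its own weight; pressing its pad takes a few newtons.
- pad (a point): centre of the top face of the hopper's rubber press pad, 50 mm (x) by 34 mm (y), 100 mm above the worktop when level, z its normal. It sits on a lever on the robot's side of the hopper and turns with it: 85 mm from the axle toward the outlet (-y) and 5 mm above it. Pressing it down tips the hopper, about 8.5 mm for each 0.1 rad.
- lip (a point): middle of the outlet edge of the hopper, an open-fronted aluminium tray 108 mm wide inside, 133 mm long, with low walls; lip 96 mm above the worktop when level. Turns with the hopper: x along the edge (at yaw 0 away from the robot), outlet direction -y, z up. The floor is arched, in seven flats each 4.5 degrees steeper than the one behind, 13 degrees down at the lip.
- dock (a point): point at worktop level half-way between the faces of the two black rubber buffers on the front of the grey fixed stand, 34 mm from the axle toward the outlet and below it; x along the stand's front, outlet direction -y, z up. The buffers are 20 mm above the worktop, 50 mm either side, faces in the plane y = 0 of this point.
- tray_centre (a point): centre, half-way up (17.5 mm), of the loose white open catch tray, 130 mm (its x) by 136 mm (its y), 35 mm high, walls 3 mm, about 0.25 kg; axes the tray's, z up
- tray_edge (a point): middle of the foot of the tray's plain end wall (outer face, +y end, 68 mm from the tray's centre, worktop level), the end that goes against the buffers; axes as the tray's
- lug (a point): centre of the graspable part of the finger lug on the tray's other end (-y), 45 mm above the worktop, 73 mm from the tray's centre; an upright block 36 mm wide (tray x), 12 mm thick (tray y), from the worktop to 58 mm, standing 23 mm over the wall; axes as the tray's
- strip_1_centre (a point): centre of reagent strip 1 of 7, counted from the lip: white plastic strip of wells 100 mm long, 12 wide, 14 high, about 20 g, lying across the hopper; x across it, y along it, z up. Strips let go one by one from the lip backward: this one at a tilt of about 0.08 to 0.24 rad depending on friction, each next about 0.08 rad later; each slides out within about a second
- strip_2_centre (a point): centre of reagent strip 2 of 7, counted from the lip: white plastic strip of wells 100 mm long, 12 wide, 14 high, about 20 g, lying across the hopper; x across it, y along it, z up
- strip_3_centre (a point): centre of reagent strip 3 of 7, counted from the lip: white plastic strip of wells 100 mm long, 12 wide, 14 high, about 20 g, lying across the hopper; x across it, y along it, z up
- strip_4_centre (a point): centre of reagent strip 4 of 7, counted from the lip: white plastic strip of wells 100 mm long, 12 wide, 14 high, about 20 g, lying across the hopper; x across it, y along it, z up
- strip_5_centre (a point): centre of reagent strip 5 of 7, counted from the lip: white plastic strip of wells 100 mm long, 12 wide, 14 high, about 20 g, lying across the hopper; x across it, y along it, z up
- strip_6_centre (a point): centre of reagent strip 6 of 7, counted from the lip: white plastic strip of wells 100 mm long, 12 wide, 14 high, about 20 g, lying across the hopper; x across it, y along it, z up
- strip_7_centre (a point): centre of reagent strip 7 of 7, counted from the lip: white plastic strip of wells 100 mm long, 12 wide, 14 high, about 20 g, lying across the hopper; x across it, y along it, z up
- timer: bystander: small white bench timer 66x70x36 mm, loose, left of the dispenser; origin at the middle of its underside
- reagent_vial: bystander: small stoppered vial 23 mm in diameter, 40 mm high, loose; origin at the middle of its underside
- petri_dish: bystander: closed petri dish 59 mm in diameter, 15 mm high, loose; origin at the middle of its underside
Mind the look-alikes: they are no part of the job. Leave any green or red look-alike of the part that bears strip_2_centre alone.

How it is judged:
By the outcome, as a careful person would: the job done as asked, in the order asked, and still so for the second after the job is handed in, with the robot touching nothing.
It also fails if it takes over 67 s, if anything falls off the work surface, if the arm or the gripper's body presses on something with over 40 N, if the wrist force passes 120 N, or if a joint passes its speed limit or range.

## Working session

There is one attempt and no reset: what is moved stays moved. The work goes in short steps, Python scripts to look and compute and a tool call to move; the robot and the scene stay as the last step left them, time stands still between calls to the robot, and variables do not carry over. Pictures are saved under pics/ and viewed, at most 12 in all, crops included, and the job is handed in when it is done.

Besides the shell and the picture viewer there is one more tool, called as name(argument=value, ...), one argument or row to a line, values as JSON. apply_moves: Moves the arm, as the interface text tells. Its arguments: {"type":"object","properties":{"rows":{"type":"array"},"force":{"type":"number"}},"required":["rows"]}

```bash
mkdir -p pics; ls
python3 - <<'E'
from workcell import sensors, imaging
import numpy as np, cv2
np.set_printoptions(precision=4,suppress=True)
o=sensors.get_obs(); print(o)
for n in ("scene","top"):
    p,d=imaging.camera(n); cv2.imwrite(f"pics/{n}0.png",p[:,:,::-1]); np.savez(f"{n}0.npz",p=p,d=d)
    c=imaging.get_calibration(n); print(n,c["intrinsics"],c["world_from_camera"])
E
```

```text
pics
{'time': 0.0, 'q': array([76.7206,  5.0098, 10.0349, 95.0981,  0.0015, 90.0012]), 'qd': array([ 0.0489, -0.022 ,  0.0872, -0.0466,  0.0084,  0.0038]), 'joint_efforts': array([ -0.0027, -52.0388,  46.4802,   0.0162,  -0.0003,  -0.    ]), 'ee_pos': array([0.1263, 0.5352, 0.3032]), 'tcp_rot': array([-179.927 ,   -0.0014,  166.7193]), 'wrist_force': array([ 0.2297, -0.3427,  0.1306]), 'torque': array([-0.0459, -0.0022, -0.0271]), 'grasp_force': 0.0, 'opening': 0.0850614258117239}
scene [[389.1402   0.     273.6654]
 [  0.     389.1402 213.5331]
 [  0.       0.       1.    ]] [[-0.91   -0.1619  0.3817  0.267 ]
 [-0.4146  0.3561 -0.8374  0.7052]
 [-0.0003 -0.9203 -0.3912  0.4787]
 [ 0.      0.      0.      1.    ]]
top [[426.1437   0.     279.343 ]
 [  0.     426.1437 207.4558]
 [  0.       0.       1.    ]] [[ 0.0245 -0.9866  0.1615  0.4492]
 [-0.9996 -0.0261 -0.0074 -0.0726]
 [ 0.0115 -0.1613 -0.9868  1.1868]
 [ 0.      0.      0.      1.    ]]
```

View pics/top0.png

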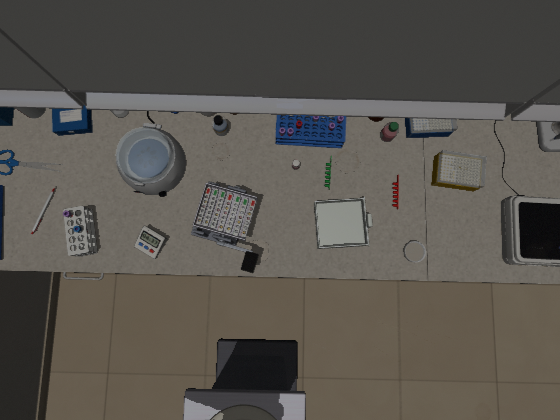

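View pics/scene0.png

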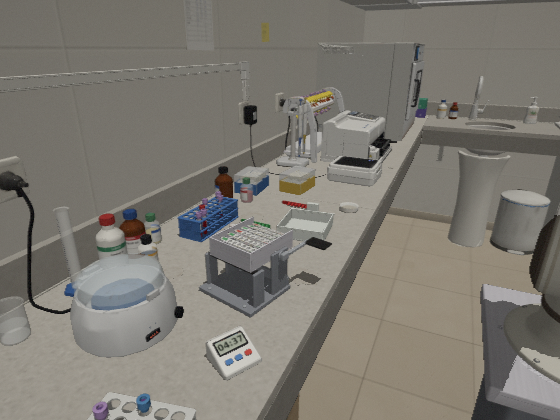

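The top view shows the dispenser at (225,212) and its black pad at (250,262). The tray is at (342,222) with its lug at (370,220). The timer is at (150,241), the petri dish at (415,251), the vial at (296,164), and the green and red decoys at (328,172) and (396,192).

```bash
cat > h.py <<'E'
import numpy as np, cv2
from workcell import sensors, imaging
np.set_printoptions(precision=4,suppress=True)
C={n:imaging.get_calibration(n) for n in("scene","top")}
def ray(n,u,v,z):
    K=C[n]["intrinsics"];T=C[n]["world_from_camera"]
    d=T[:3,:3]@np.linalg.solve(K,[u,v,1.]);o=T[:3,3]
    return o+d*(z-o[2])/d[2]
def proj(n,p):
    K=C[n]["intrinsics"];T=C[n]["world_from_camera"]
    c=K@(T[:3,:3].T@(np.asarray(p)-T[:3,3]));return c[:2]/c[2]
def cloud(n,d):
    K=C[n]["intrinsics"];T=C[n]["world_from_camera"]
    v,u=np.mgrid[:d.shape[0],:d.shape[1]]
    P=np.stack([(u-K[0,2])/K[0,0]*d,(v-K[1,2])/K[1,1]*d,d],-1)
    return P@T[:3,:3].T+T[:3,3]
E
python3 - <<'E'
from h import *
f=np.load("top0.npz");p=f["p"];X=cloud("top",f["d"])
c=p[150:285,185:385,::-1]
cv2.imwrite("pics/crop.png",cv2.resize(c,None,fx=4,fy=4,interpolation=cv2.INTER_CUBIC))
for n,(a,b,e,g) in dict(pad=(245,257,254,268),tray=(325,205,360,240),lug=(367,212,373,227),hop=(203,190,245,230)).items():
    q=X[b:g,a:e].reshape(-1,3);print(n,np.percentile(q,[5,50,95],axis=0))
# tray outline
hsv=cv2.cvtColor(p,cv2.COLOR_RGB2HSV)
m=((hsv[...,2]>150)&(hsv[...,1]<60)).astype(np.uint8)
m[:, :305]=0;m[:,385:]=0;m[:185]=0;m[260:]=0
cs,_=cv2.findContours(m,0,2);k=max(cs,key=cv2.contourArea);print(cv2.minAreaRect(k),cv2.contourArea(k))
# pad
m=((hsv[...,2]<45)).astype(np.uint8);m[:, :238]=0;m[:,265:]=0;m[:246]=0;m[274:]=0
cs,_=cv2.findContours(m,0,2);k=max(cs,key=cv2.contourArea);r=cv2.minAreaRect(k);print(r,ray("top",*r[0],.1), [ray("top",*x,.1)[:2] for x in cv2.boxPoints(r)])
E
```

```text
pad [[ 0.4729 -0.0176  0.0965]
 [ 0.4853 -0.0077  0.0996]
 [ 0.4978  0.0026  0.1033]]
tray [[ 0.5616 -0.3027 -0.0005]
 [ 0.6059 -0.258   0.0032]
 [ 0.6511 -0.2133  0.0071]]
lug [[ 0.5919 -0.3435 -0.0015]
 [ 0.6104 -0.3245  0.0559]
 [ 0.6366 -0.3174  0.0616]]
hop [[0.5698 0.0135 0.099 ]
 [0.6161 0.0615 0.1101]
 [0.663  0.1106 0.1203]]
((317.0, 201.0), (0.0, 0.0), 0.0) 0.0
((249.51377868652344, 261.4541320800781), (13.505351066589355, 20.11435317993164), 16.699243545532227) [ 0.4867 -0.0087  0.1   ] [array([0.4669, 0.0142]), array([0.5156, 0.0014]), array([ 0.5067, -0.0318]), array([ 0.458 , -0.0188])]
```

View pics/crop.png

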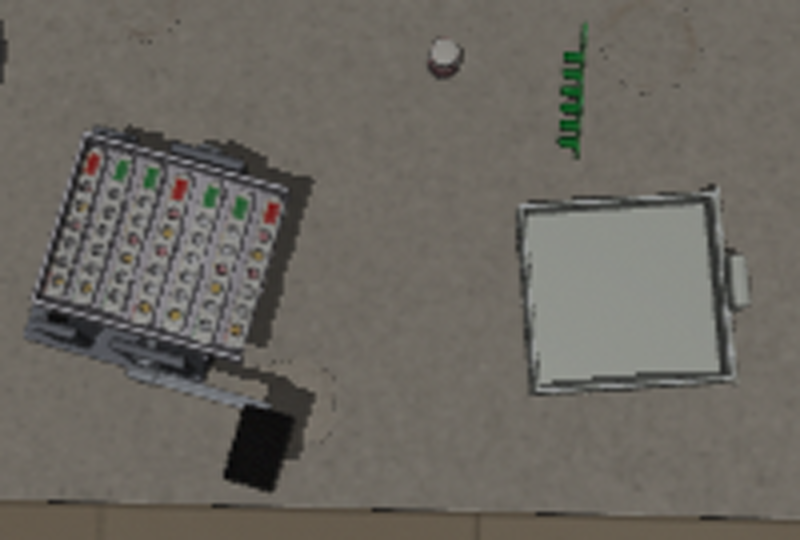

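The crop shows the hopper with seven strips yawed about -15°, with the pad at crop (258,448). The tray is yawed about +5°, with its lug at crop (738,280).

Run:
```python
from h import *
f=np.load("top0.npz");p=f["p"];X=cloud("top",f["d"])
# tray by floor: bright uniform inner
hsv=cv2.cvtColor(p,cv2.COLOR_RGB2HSV)
print(hsv[222,342],hsv[222,306])
R=X[195:255,305:380].reshape(-1,3)
w=R[(R[:,2]>.022)&(R[:,2]<.042)][:,:2].astype(np.float32);r=cv2.minAreaRect(w);print("wall tray",len(w),r,cv2.boxPoints(r))
m=(hsv[...,2]>130).astype(np.uint8);m[:, :305]=0;m[:,368:]=0;m[:190]=0;m[260:]=0
cs,_=cv2.findContours(m,0,2);k=max(cs,key=cv2.contourArea);r=cv2.minAreaRect(k);print("floor",r,[ray("top",*x,.003)[:2] for x in [*cv2.boxPoints(r),r[0]]])
l=R[(R[:,2]>.05)&(R[:,2]<.065)];print("lug",len(l),np.mean(l,0),l.min(0),l.max(0))
# hopper walls
H=X[175:250,185:262].reshape(-1,3);H=H[(H[:,2]>.09)&(H[:,2]<.15)]
r=cv2.minAreaRect(H[:,:2].astype(np.float32));print("hop",r)
for yaw in(-14.,-15,-16):
    a=np.radians(yaw);ex=np.array([np.cos(a),np.sin(a)]);ey=np.array([-ex[1],ex[0]])
    q=H[:,:2]-[.4867,-.0087];x=q@ex;y=q@ey
    s=(y>.03)&(y<.16)
    print(yaw,[ (np.round(np.percentile(x[s&(y>b)&(y<b+.02)],[1,2,98,99]),4)) for b in(.04,.06,.08,.1,.12,.14)],np.percentile(y,[1,99]), np.median(H[s,2]))
# edges from picture: red/green labels line
m=(((hsv[...,1]>120)&(hsv[...,2]>60)).astype(np.uint8));m[:, :200]=0;m[:,262:]=0;m[:180]=0;m[206:]=0
n,_,st,ce=cv2.connectedComponentsWithStats(m)
for i in range(1,n):
    if st[i,4]>5: print(st[i,4],ce[i],ray("top",*ce[i],.116)[:2])
```

```text
[ 42   9 144] [ 18  30 109]
wall tray 351 ((0.6010173559188843, -0.25369539856910706), (0.1320195347070694, 0.14173665642738342), 5.186122417449951) [[ 0.5289 -0.1891]
 [ 0.5417 -0.3302]
 [ 0.6732 -0.3183]
 [ 0.6604 -0.1772]]
floor ((339.7436218261719, 222.9111785888672), (41.53702926635742, 45.954345703125), 85.91438293457031) [array([ 0.656 , -0.1828]), array([ 0.6688, -0.3125]), array([ 0.5518, -0.32  ]), array([ 0.5394, -0.1923]), array([ 0.6035, -0.2518])]
lug 63 [ 0.6074 -0.3228  0.0576] [ 0.5905 -0.3301  0.052 ] [ 0.6257 -0.317   0.065 ]
hop ((0.6036630868911743, 0.057636965066194534), (0.1443650871515274, 0.16048353910446167), 80.63737487792969)
-14.0 [array([0.0225, 0.0239, 0.1596, 0.161 ]), array([0.0221, 0.0236, 0.1725, 0.174 ]), array([0.022 , 0.0241, 0.1741, 0.176 ]), array([0.0368, 0.0398, 0.1694, 0.1725]), array([0.0484, 0.0488, 0.16  , 0.1607]), array([0.0484, 0.0489, 0.1601, 0.1605])] [0.0274 0.1602] 0.10825841547025239
-15 [array([0.0216, 0.0231, 0.1586, 0.1594]), array([0.0208, 0.0222, 0.1698, 0.1717]), array([0.0205, 0.0226, 0.1731, 0.1756]), array([0.035 , 0.0375, 0.1692, 0.1718]), array([0.0461, 0.0463, 0.1581, 0.1588]), array([0.0458, 0.046 , 0.1575, 0.1579])] [0.0291 0.1621] 0.1079477193527758
-16 [array([0.0205, 0.022 , 0.158 , 0.1587]), array([0.0195, 0.0214, 0.1677, 0.1702]), array([0.0191, 0.0209, 0.1718, 0.174 ]), array([0.0331, 0.0354, 0.1684, 0.1699]), array([0.0437, 0.0441, 0.1556, 0.1562]), array([0.0432, 0.0434, 0.1551, 0.1557])] [0.0307 0.1643] 0.10774813898713043
10 [207.5 190.5] [0.6635 0.1041]
6 [214.5 192.5] [0.6588 0.086 ]
8 [221.875 194.25 ] [0.6548 0.067 ]
14 [229.3571 196.8571] [0.6485 0.0476]
8 [237.  198.5] [0.6448 0.028 ]
7 [244.4286 201.2857] [0.638  0.0087]
14 [252.2857 203.0714] [ 0.634  -0.0114]
```

apply_moves(
  rows=[
    [[-0.33,-0.33,0],[0,0,0],1],
    [[-0.67,-0.67,0],[0,0,0],1],
    [[-1,-1,0],[0,0,0],1],
    [[-1,-1,0],[0,0,0],1],
    [[-1,-1,0],[0,0,0],1],
  ],
)

```text
time: 0.6
ee_pos: [0.2012, 0.4145, 0.3041]
tcp_rot: [180.0, -0.0, 166.6]
wrist_force: [-1.1, 0.7, 0.2]
opening: 0.0855
grasp_force: 0.0
```

```bash
python3 -c "
from h import *
o=sensors.get_obs();print(o['q'],o['ee_pos'],o['tcp_rot'])"
```

```text
[64.1045 -7.2155 -1.9016 95.2744  0.0092 77.5025] [0.2012 0.4145 0.3041] [179.9594  -0.0004 166.602 ]
```

apply_moves(
  rows=[
    [[-0.33,-0.33,0],[0,0,0],1],
    [[-0.67,-0.67,0],[0,0,0],1],
    [[-1,-1,0],[0,0,0],1],
    [[-1,-1,0],[0,0,0],1],
  ],
)

```text
time: 1.0
ee_pos: [0.2767, 0.2923, 0.304]
tcp_rot: [-180.0, 0.0, 166.5]
wrist_force: [-0.4, 0.9, 1.0]
opening: 0.0857
grasp_force: 0.0
```

apply_moves(
  rows=[
    [[-0.33,-0.33,0],[0,0,0],1],
    [[-0.67,-0.67,0],[0,0,0],1],
    [[-1,-1,0],[0,0,0],1],
    [[-1,-1,0],[0,0,0],1],
  ],
)

```text
time: 1.4
ee_pos: [0.3515, 0.1719, 0.3036]
tcp_rot: [-179.9, 0.0, 166.4]
wrist_force: [-0.2, -0.4, 0.8]
opening: 0.0853
grasp_force: 0.0
```

apply_moves(
  rows=[
    [[-0.33,-0.33,0],[0,0,0],1],
    [[-0.67,-0.67,0],[0,0,0],1],
    [[-1,-1,0],[0,0,0],1],
    [[-1,-1,0],[0,0,0],1],
  ],
)

```text
time: 1.8
ee_pos: [0.426, 0.0521, 0.303]
tcp_rot: [-179.9, -0.0, 166.5]
wrist_force: [-0.2, 0.5, -0.3]
opening: 0.0853
grasp_force: 0.0
```

apply_moves(
  rows=[
    [[-0.33,-0.33,0],[0,0,0],1],
    [[-0.67,-0.67,0],[0,0,0],1],
    [[-1,-1,0],[0,0,0],1],
    [[-1,-1,0],[0,0,0],1],
  ],
)

```text
time: 2.2
ee_pos: [0.5006, -0.0676, 0.3021]
tcp_rot: [-180.0, -0.1, 166.6]
wrist_force: [-1.1, 1.7, -1.2]
opening: 0.0849
grasp_force: 0.0
```

apply_moves(
  rows=[
    [[-0.33,-0.33,0],[0,0,0],1],
    [[-0.67,-0.67,0],[0,0,0],1],
    [[-1,-1,0],[0,0,0],1],
    [[-1,-1,0],[0,0,0],1],
    [[-1,-1,0],[0,0,0],1],
    [[-1,-1,0],[0,0,0],1],
  ],
)

```text
time: 2.8
ee_pos: [0.5727, -0.1842, 0.304]
tcp_rot: [180.0, -0.0, 166.8]
wrist_force: [-0.2, -0.4, 0.5]
opening: 0.0854
grasp_force: 0.0
```

apply_moves(
  rows=[
    [[-0.25,-0.35,0.2],[0,0,-0.2],1],
    [[-0.5,-0.7,0.4],[0,0,-0.4],1],
    [[-0.67,-1,0.6],[0,0,-0.6],1],
    [[-0.67,-1,0.9],[0,0,-0.617],1],
    [[-0.67,-1,0.9],[0,0,-0.617],1],
    [[-0.67,-1,0.9],[0,0,-0.617],1],
    [[-0.67,-1,0.9],[0,0,-0.617],1],
    [[-0.67,-1,0.9],[0,0,-0.617],1],
  ],
)

```text
time: 3.6
ee_pos: [0.6153, -0.2984, 0.2166]
tcp_rot: [-179.9, 0.2, -174.7]
wrist_force: [0.1, 0.5, 0.3]
opening: 0.0853
grasp_force: 0.0
```

Run:
```python
from h import *
o=sensors.get_obs();print(o['q'],o['ee_pos'],o['tcp_rot'])
p,d=imaging.camera("top");s,_=imaging.camera("scene")
c=cv2.resize(p[180:280,290:430,::-1],None,fx=4,fy=4,interpolation=cv2.INTER_CUBIC)
e=cv2.resize(s[180:260,240:380,::-1],None,fx=4,fy=4,interpolation=cv2.INTER_CUBIC)[:200*1]
cv2.imwrite("pics/a1.png",np.vstack([c,cv2.resize(s[180:230,240:380,::-1],None,fx=4,fy=4)]))
```

```text
[-25.8732  22.8537  21.7564  88.7047   0.0038 -31.1545] [ 0.6153 -0.2984  0.2166] [-179.9008    0.1714 -174.7185]
```

View pics/a1.png

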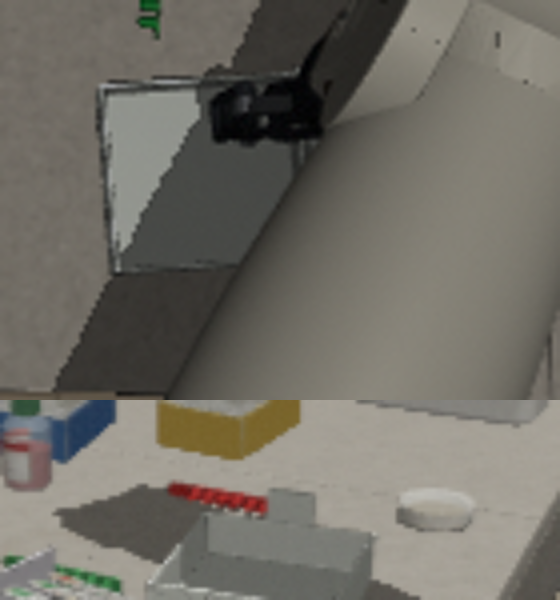

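The gripper hangs over the tray end, at about composite (265,110). The scene view shows the lug clear behind the tray. Next I lower the gripper over the lug.

apply_moves(
  rows=[
    [[0.09,-0.25,0.1],[0,0,0],1],
    [[0.09,-0.25,0.4],[0,0,0],1],
    [[0.09,-0.25,0.7],[0,0,0],1],
    [[0.09,-0.25,0.95],[0,0,0],1],
    [[0.09,-0.25,1.0],[0,0,0],1],
    [[0.09,-0.25,1.0],[0,0,0],1],
    [[0.09,-0.25,1.0],[0,0,0],1],
  ],
)

```text
time: 4.4
ee_pos: [0.6087, -0.3252, 0.1159]
tcp_rot: [-179.9, 0.1, -174.8]
wrist_force: [0.1, -0.4, 0.7]
opening: 0.0853
grasp_force: 0.0
```

apply_moves(
  force=30,
  rows=[
    [[0,0,0.04],[0,0,0],0.3],
    [[0,0,0.04],[0,0,0],0],
    [[0,0,0.04],[0,0,0],0],
    [[0,0,0.04],[0,0,0],0],
    [[0,0,0.04],[0,0,0],0],
    [[0,0,0.04],[0,0,0],0],
    [[0,0,0.04],[0,0,0],0],
    [[0,0,0.04],[0,0,0],0],
    [[0,0,0.04],[0,0,0],0],
    [[0,0,0.04],[0,0,0],0],
  ],
)

```text
time: 5.4
ee_pos: [0.6081, -0.3249, 0.1102]
tcp_rot: [-180.0, 0.0, -174.8]
wrist_force: [-0.3, 0.6, 3.6]
opening: 0.0113
grasp_force: 30.4
```

apply_moves(
  rows=[
    [[0.02,0.1,0],[0,0,0.07],0],
    [[0.04,0.2,0],[0,0,0.14],0],
    [[0.06,0.3,0],[0,0,0.21],0],
    [[0.08,0.4,0],[0,0,0.28],0],
    [[0.1,0.5,0],[0,0,0.35],0],
    [[0.12,0.6,0],[0,0,0.42],0],
    [[0.14,0.7,0],[0,0,0.49],0],
    [[0.16,0.8,0],[0,0,0.56],0],
    [[0.18,0.9,0],[0,0,0.63],0],
    [[0.18,0.9,0],[0,0,0.657],0],
    [[0.18,0.9,0],[0,0,0.657],0],
    [[0.18,0.9,0],[0,0,0.657],0],
  ],
)

```text
time: 6.6
ee_pos: [0.5819, -0.2367, 0.1101]
tcp_rot: [179.9, -0.0, 165.6]
wrist_force: [-2.3, 4.6, 6.1]
opening: 0.0112
grasp_force: 30.8
```

apply_moves(
  rows=[
    [[0.06,0.1,0],[0,0,0],0],
    [[0.12,0.2,0],[0,0,0],0],
    [[0.18,0.3,0],[0,0,0],0],
    [[0.24,0.4,0],[0,0,0],0],
    [[0.3,0.5,0],[0,0,0],0],
    [[0.36,0.6,0],[0,0,0],0],
    [[0.42,0.7,0],[0,0,0],0],
    [[0.46,0.77,0],[0,0,0],0],
    [[0.46,0.77,0],[0,0,0],0],
    [[0.46,0.77,0],[0,0,0],0],
  ],
)

```text
time: 7.6
ee_pos: [0.5561, -0.1492, 0.1101]
tcp_rot: [179.9, -0.1, 165.6]
wrist_force: [-1.2, 4.3, 9.1]
opening: 0.0112
grasp_force: 31.0
```

Run:
```python
from h import *
o=sensors.get_obs();print(o['q'],o['ee_pos'],o['tcp_rot'],o['wrist_force'])
p,d=imaging.camera("top");s,_=imaging.camera("scene");np.savez("b.npz",p=p,d=d,s=s)
c=cv2.resize(p[170:270,190:330,::-1],None,fx=4,fy=4,interpolation=cv2.INTER_CUBIC)
e=cv2.resize(s[205:305,200:340,::-1],None,fx=4,fy=4,interpolation=cv2.INTER_CUBIC)
cv2.imwrite("pics/b1.png",c); cv2.imwrite("pics/b2.png",e)
```

```text
[-15.0586   9.2299  -6.7176  74.1117   0.1159  -0.6723] [ 0.5561 -0.1492  0.1101] [179.8834  -0.0579 165.6138] [-1.2095  4.3225  9.0524]
```

View pics/b1.png

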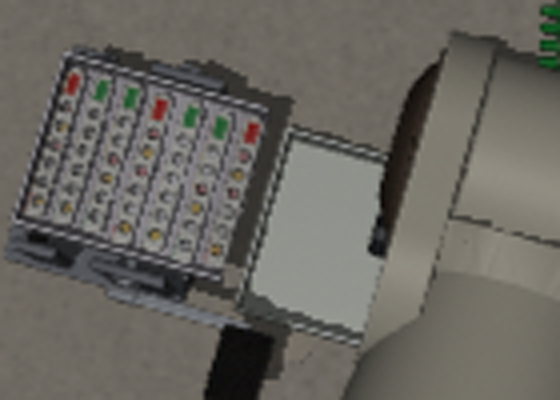

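View pics/b2.png

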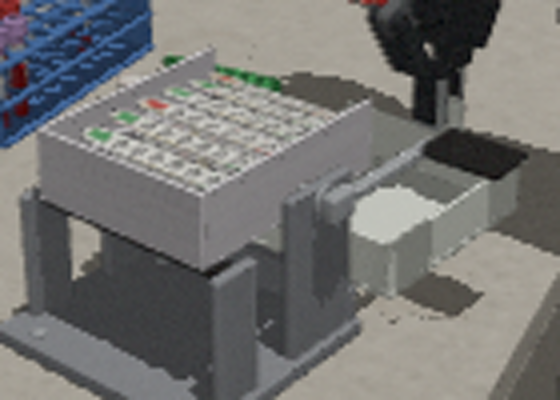

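Top view: the tray's corners are at about crop (290,130) and (245,295), just in front of the lip. The scene view shows its end wall facing the stand. I'll check how well it's centred using depth.

Run:
```python
from h import *
f=np.load("b.npz");X=cloud("top",f["d"])
a=np.radians(-14.5);ex=np.array([np.cos(a),np.sin(a)]);ey=np.array([-ex[1],ex[0]])
pad=np.array([.4867,-.0087])
def fr(P): q=P[:,:2]-pad; return q@ex,q@ey
R=X[195:262,240:290].reshape(-1,3);w=R[(R[:,2]>.024)&(R[:,2]<.042)]
x,y=fr(w)
for b in np.arange(-.09,.04,.01):
    s=(y>b)&(y<b+.01)
    if s.sum()>4:
        lo=x[s&(x<.1)];hi=x[s&(x>.12)]; print(round(b,3),s.sum(),lo.min() if len(lo) else 0,np.median(lo) if len(lo) else 0,hi.max() if len(hi) else 0,np.median(hi) if len(hi) else 0)
s=(x>.06)&(x<.15)
for b in np.arange(.04,.17,.015):
    t=(x>b)&(x<b+.015); print("end",round(b,3),y[t].max() if t.any() else 0)
# hopper walls
H=X[175:250,185:262].reshape(-1,3);H=H[(H[:,2]>.105)&(H[:,2]<.15)];x,y=fr(H)
for b in np.arange(.03,.16,.02):
    s=(y>b)&(y<b+.02);print("hop",round(b,3),x[s].min(),x[s].max(),(x[s].min()+x[s].max())/2)
g=sensors.get_obs()['ee_pos'];print("tcp",fr(g[None]))
```

```text
-0.06 7 0.03770399212418899 0.0387716148010304 0.16566173973604376 0.16566173973604376
-0.05 9 0.037984369772912044 0.03875991556944055 0.1676544841464191 0.16524277510971547
-0.04 12 0.03751080309323186 0.03870772629878953 0.16652279183768673 0.16518060212742705
-0.03 9 0.037881614612648495 0.038658691029868 0.16742201888163863 0.16556379302243984
-0.02 13 0.0373670225139365 0.03878729097172208 0.16705096159450233 0.16523864121694834
-0.01 11 0.037430118870801374 0.03840713472511059 0.1676405005551602 0.16461872790054077
-0.0 11 0.03756069777340198 0.03885288644638439 0.16717424950149692 0.16530810689236192
0.01 70 0.037864753577280995 0.06773549517944441 0.16760998175909125 0.14836899793127403
end 0.04 0.0196002817006509
end 0.055 0.019691555641288352
end 0.07 0.01964671227016099
end 0.085 0.019810570337192704
end 0.1 0.019449761899283914
end 0.115 0.020051274938331993
end 0.13 0.01944590161702877
end 0.145 0.019965454628538135
end 0.16 0.01921288682902224
hop 0.03 0.04749547925749762 0.16133889191562314 0.10441718558656038
hop 0.05 0.04049895675566921 0.16152182392524964 0.10101039034045942
hop 0.07 0.020442424496576347 0.1611570590465181 0.09079974177154722
hop 0.09 0.0472585622464068 0.16862027734335663 0.10793941979488172
hop 0.11 0.04711011186554432 0.1607651057020614 0.10393760878380286
hop 0.13 0.046970704800474126 0.16087771338004708 0.10392420909026061
hop 0.15 0.046916360423895236 0.16104764897851567 0.10398200470120546
tcp (array([0.1024]), array([-0.1186]))
```

apply_moves(
  rows=[
    [[-0.015,0.05,0],[0,0,0],0],
    [[-0.015,0.1,0],[0,0,0],0],
    [[-0.015,0.15,0],[0,0,0],0],
    [[-0.015,0.2,0],[0,0,0],0],
    [[-0.015,0.24,0],[0,0,0],0],
    [[-0.015,0.27,0],[0,0,0],0],
    [[-0.015,0.28,0],[0,0,0],0],
    [[-0.015,0.28,0],[0,0,0],0],
  ],
)

```text
time: 8.5
ee_pos: [0.5647, -0.1238, 0.1101]
tcp_rot: [-180.0, -0.0, 165.5]
wrist_force: [-0.8, -3.3, 7.4]
opening: 0.0115
grasp_force: 30.8
```

apply_moves(
  rows=[
    [[0,0.01,0],[0,0,0],0],
    [[0,0.02,0],[0,0,0],0],
    [[0,0.02,0],[0,0,0],0],
  ],
)

```text
time: 8.8
ee_pos: [0.5652, -0.122, 0.1102]
tcp_rot: [-180.0, -0.0, 165.5]
wrist_force: [-0.1, -3.8, 7.2]
opening: 0.0114
grasp_force: 30.8
```

apply_moves(
  rows=[
    [[0,0.01,0],[0,0,0],0],
    [[0,0.01,0],[0,0,0],0],
    [[0,0.01,0],[0,0,0],0],
  ],
)

```text
time: 9.1
ee_pos: [0.5654, -0.1211, 0.1101]
tcp_rot: [-180.0, -0.0, 165.5]
wrist_force: [-1.0, -5.2, 6.4]
opening: 0.0114
grasp_force: 30.8
```

apply_moves(
  rows=[
    [[0,0.01,0],[0,0,0],0],
    [[0,0.02,0],[0,0,0],0],
    [[0,0.02,0],[0,0,0],0],
  ],
)

```text
time: 9.4
ee_pos: [0.5659, -0.1191, 0.1102]
tcp_rot: [-180.0, -0.0, 165.5]
wrist_force: [-1.1, -4.6, 6.9]
opening: 0.011
grasp_force: 30.8
```

apply_moves(
  rows=[
    [[0,0.01,0],[0,0,0],0],
    [[0,0.02,0],[0,0,0],0],
    [[0,0.02,0],[0,0,0],0],
  ],
)

```text
time: 9.7
ee_pos: [0.5663, -0.1184, 0.1102]
tcp_rot: [-179.8, 0.0, 165.5]
wrist_force: [-1.3, -12.5, 6.4]
opening: 0.0115
grasp_force: 30.9
```

apply_moves(
  rows=[
    [[0,0,0],[0,0,0],0.3],
    [[0,0,0],[0,0,0],0.5],
    [[0,0,0],[0,0,0],0.5],
    [[0,0,0],[0,0,0],0.5],
    [[0,0,-0.1],[0,0,0],0.5],
    [[0,0,-0.4],[0,0,0],0.5],
    [[0,0,-0.8],[0,0,0],0.5],
    [[0,0,-1.0],[0,0,0],0.3],
    [[0,0,-1.0],[0,0,0],0],
  ],
)

```text
time: 10.6
ee_pos: [0.568, -0.1175, 0.2143]
tcp_rot: [180.0, 0.3, 165.5]
wrist_force: [0.3, -0.3, -0.5]
opening: 0.0145
grasp_force: 0.0
```

Run:
```python
from h import *
p,d=imaging.camera("top");X=cloud("top",d)
a=np.radians(-14.5);ex=np.array([np.cos(a),np.sin(a)]);ey=np.array([-ex[1],ex[0]])
pad=np.array([.4867,-.0087])
def fr(P): q=P[:,:2]-pad; return q@ex,q@ey
R=X[195:262,235:300].reshape(-1,3);w=R[(R[:,2]>.024)&(R[:,2]<.042)]
x,y=fr(w)
for b in np.arange(-.1,.04,.02):
    s=(y>b)&(y<b+.02)&(x>.03)&(x<.18)
    if s.sum()>4:
        lo=x[s&(x<.1)];hi=x[s&(x>.12)]; print(round(b,3),s.sum(),lo.min() if len(lo) else 0,hi.max() if len(hi) else 0)
R=X[200:262,235:275].reshape(-1,3)
P=R[(R[:,2]>.09)&(R[:,2]<.108)];x,y=fr(P);s=(x>-.03)&(x<.028);print("pad",np.percentile(x[s],[2,98]),np.percentile(y[s],[2,50,98]),np.median(P[s,2]))
g=sensors.get_obs()['ee_pos'];print("tcp",fr(g[None]),g)
cv2.imwrite("pics/c1.png",cv2.resize(p[170:280,190:330,::-1],None,fx=4,fy=4,interpolation=cv2.INTER_CUBIC))
```

```text
-0.02 5 0.0398188619831609 0
0.0 13 0.03978496316936284 0.1698782179892572
0.02 18 0.039626737890361224 0.16888639861261398
0.04 18 0.035661914798702975 0
pad [-0.0012  0.0274] [-0.0154  0.0066  0.0429] 0.09973123843009302
tcp (array([0.1054]), array([-0.085])) [ 0.5674 -0.1174  0.212 ]
```

View pics/c1.png

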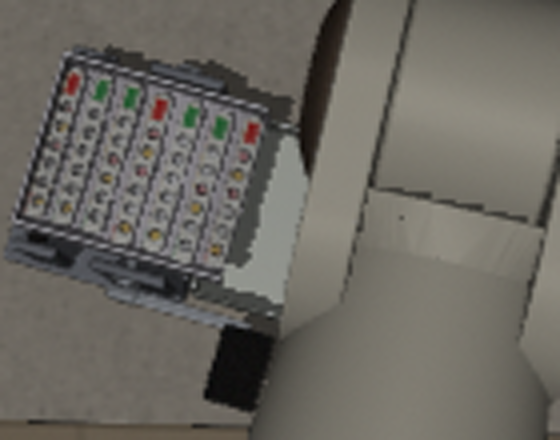

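The tray is centred within 1 mm and touching the buffers. Next I move the closed gripper over the pad.

apply_moves(
  rows=[
    [[0.3,0.1,0],[0,0,0],0],
    [[0.6,0.25,0],[0,0,0],0],
    [[0.9,0.5,0],[0,0,0],0],
    [[0.95,0.8,0],[0,0,0],0],
    [[1.0,0.85,0],[0,0,0],0],
    [[1.0,0.85,0],[0,0,0],0],
    [[1.0,0.85,0],[0,0,0],0],
  ],
)

```text
time: 11.35
ee_pos: [0.4912, -0.0105, 0.2093]
tcp_rot: [-180.0, -0.0, 165.5]
wrist_force: [0.2, -0.6, 0.7]
opening: 0.0002
grasp_force: 0.0
```

apply_moves(
  rows=[
    [[0.13,0,0.1],[0,0,0],0],
    [[0.13,0,0.25],[0,0,0],0],
    [[0.13,0,0.3],[0,0,0],0],
    [[0.13,0,0.3],[0,0,0],0],
    [[0.13,0,0.3],[0,0,0],0],
  ],
)

```text
time: 11.85
ee_pos: [0.479, -0.0071, 0.1798]
tcp_rot: [-180.0, -0.0, 165.5]
wrist_force: [0.2, 0.4, -0.1]
opening: 0.0003
grasp_force: 0.0
```

```bash
cat > watch.py <<'E'
import sys
from h import *
def run(tag):
    o=sensors.get_obs();p,d=imaging.camera("top");s,_=imaging.camera("scene")
    np.savez(f"{tag}.npz",p=p,d=d,s=s)
    a=np.radians(-14.5);ex=np.array([np.cos(a),np.sin(a)]);ey=np.array([-ex[1],ex[0]])
    hsv=cv2.cvtColor(p,cv2.COLOR_RGB2HSV);m=((hsv[...,1]>120)&(hsv[...,2]>50)).astype(np.uint8)
    m[:, :195]=0;m[:,300:]=0;m[:180]=0;m[262:]=0
    n,_,st,ce=cv2.connectedComponentsWithStats(m)
    L=[]
    for i in range(1,n):
        if st[i,4]>=5:
            r=(ray("top",*ce[i],.11)[:2]-[.4867,-.0087])
            if r@ex>.12: L.append((round(r@ey*1000),st[i,4]))
    print(tag,o["time"],o["ee_pos"],"F",o["wrist_force"],"labels y' mm",sorted(L))
    c=np.hstack([cv2.resize(p[175:275,195:295,::-1],None,fx=4,fy=4),cv2.resize(s[205:305,210:310,::-1],None,fx=4,fy=4)])
    cv2.imwrite(f"pics/{tag}.png",c)
run(sys.argv[1])
E
python3 watch.py w0
```

```text
w0 11.85 [ 0.479  -0.0071  0.1798] F [ 0.2259  0.4165 -0.0666] labels y' mm [(35, np.int32(12)), (55, np.int32(7)), (76, np.int32(8)), (96, np.int32(14)), (117, np.int32(7)), (136, np.int32(6)), (155, np.int32(10))]
```

apply_moves(
  rows=[
    [[0,0,0.03],[0,0,0],0],
    [[0,0,0.05],[0,0,0],0],
    [[0,0,0.06],[0,0,0],0],
    [[0,0,0.07],[0,0,0],0],
    [[0,0,0.08],[0,0,0],0],
    [[0,0,0.09],[0,0,0],0],
    [[0,0,0.1],[0,0,0],0],
    [[0,0,0.11],[0,0,0],0],
    [[0,0,0.12],[0,0,0],0],
    [[0,0,0.12],[0,0,0],0],
  ],
)

```text
time: 12.95
ee_pos: [0.4786, -0.0069, 0.1678]
tcp_rot: [-180.0, -0.0, 165.5]
wrist_force: [-0.7, -0.4, 3.0]
opening: 0.0002
grasp_force: 1.5
```

```bash
python3 watch.py w1
```

```text
w1 12.95 [ 0.4786 -0.0069  0.1678] F [-0.6769 -0.434   2.9698] labels y' mm [(34, np.int32(13)), (54, np.int32(8)), (74, np.int32(8)), (95, np.int32(12)), (115, np.int32(8)), (135, np.int32(7)), (155, np.int32(12))]
```

apply_moves(
  rows=[
    [[0,0,0.005],[0,0,0],0],
    [[0,0,0.01],[0,0,0],0],
    [[0,0,0.015],[0,0,0],0],
    [[0,0,0.02],[0,0,0],0],
    [[0,0,0.025],[0,0,0],0],
    [[0,0,0.03],[0,0,0],0],
    [[0,0,0.03],[0,0,0],0],
    [[0,0,0.03],[0,0,0],0],
    [[0,0,0.03],[0,0,0],0],
  ],
)

```text
time: 13.95
ee_pos: [0.4787, -0.0068, 0.1649]
tcp_rot: [180.0, -0.0, 165.5]
wrist_force: [-1.3, -1.2, 3.6]
opening: 0.0003
grasp_force: 1.5
```

```bash
python3 watch.py w2
```

```text
w2 13.95 [ 0.4787 -0.0068  0.1649] F [-1.269  -1.2345  3.5812] labels y' mm [(33, np.int32(12)), (53, np.int32(9)), (73, np.int32(9)), (94, np.int32(13)), (114, np.int32(9)), (134, np.int32(8)), (154, np.int32(11))]
```

apply_moves(
  rows=[
    [[0,0,0.005],[0,0,0],0],
    [[0,0,0.01],[0,0,0],0],
    [[0,0,0.015],[0,0,0],0],
    [[0,0,0.02],[0,0,0],0],
    [[0,0,0.025],[0,0,0],0],
    [[0,0,0.03],[0,0,0],0],
    [[0,0,0.03],[0,0,0],0],
    [[0,0,0.03],[0,0,0],0],
    [[0,0,0.03],[0,0,0],0],
  ],
)

```text
time: 14.95
ee_pos: [0.4787, -0.0068, 0.1619]
tcp_rot: [180.0, 0.0, 165.5]
wrist_force: [-0.8, 0.6, 4.2]
opening: -0.0001
grasp_force: 1.4
```

```bash
python3 watch.py w3
```

```text
w3 14.95 [ 0.4787 -0.0068  0.1619] F [-0.8443  0.6163  4.167 ] labels y' mm [(32, np.int32(13)), (52, np.int32(8)), (73, np.int32(9)), (93, np.int32(13)), (114, np.int32(9)), (134, np.int32(8)), (154, np.int32(12))]
```

apply_moves(
  rows=[
    [[0,0,0.005],[0,0,0],0],
    [[0,0,0.01],[0,0,0],0],
    [[0,0,0.015],[0,0,0],0],
    [[0,0,0.02],[0,0,0],0],
    [[0,0,0.02],[0,0,0],0],
    [[0,0,0.02],[0,0,0],0],
    [[0,0,0.02],[0,0,0],0],
  ],
)

```text
time: 15.75
ee_pos: [0.4787, -0.0068, 0.1599]
tcp_rot: [180.0, 0.0, 165.5]
wrist_force: [0.2, 1.8, 2.8]
opening: -0.0002
grasp_force: 1.4
```

```bash
python3 watch.py w4
```

```text
w4 15.75 [ 0.4787 -0.0068  0.1599] F [0.2379 1.7944 2.8314] labels y' mm [(27, np.int32(12)), (52, np.int32(7)), (72, np.int32(6)), (93, np.int32(13)), (113, np.int32(7)), (134, np.int32(7)), (154, np.int32(12))]
```

Strip 1 has started to slide. Holding here.

apply_moves(
  rows=[
    [[0,0,0],[0,0,0],0],
    [[0,0,0],[0,0,0],0],
    [[0,0,0],[0,0,0],0],
    [[0,0,0],[0,0,0],0],
    [[0,0,0],[0,0,0],0],
    [[0,0,0],[0,0,0],0],
    [[0,0,0],[0,0,0],0],
    [[0,0,0],[0,0,0],0],
  ],
)

```text
time: 16.65
ee_pos: [0.4787, -0.0068, 0.1599]
tcp_rot: [180.0, 0.0, 165.5]
wrist_force: [0.6, 0.8, 2.9]
opening: -0.0001
grasp_force: 1.5
```

```bash
python3 watch.py w5
```

```text
w5 16.65 [ 0.4787 -0.0068  0.1599] F [0.5776 0.7832 2.8845] labels y' mm [(52, np.int32(7)), (72, np.int32(6)), (93, np.int32(13)), (113, np.int32(7)), (134, np.int32(7)), (154, np.int32(12))]
```

View pics/w5.png

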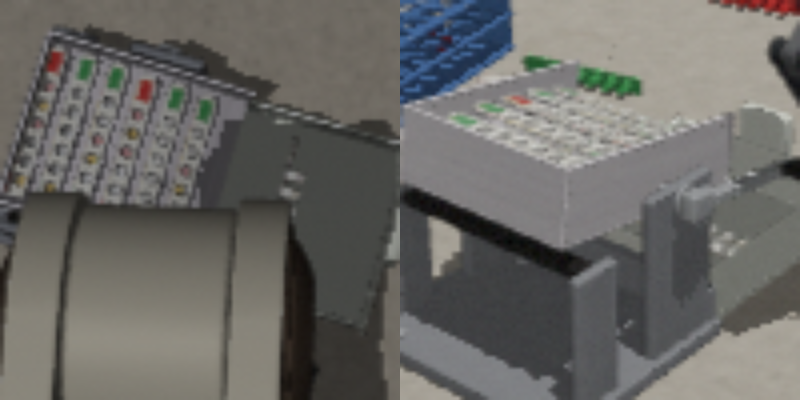

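Strip 1 lies in the tray at composite (292,180), and six remain in the hopper. I'll ease it on.

apply_moves(
  rows=[
    [[0,0,0.005],[0,0,0],0],
    [[0,0,0.01],[0,0,0],0],
    [[0,0,0.015],[0,0,0],0],
    [[0,0,0.02],[0,0,0],0],
    [[0,0,0.025],[0,0,0],0],
    [[0,0,0.03],[0,0,0],0],
    [[0,0,0.035],[0,0,0],0],
    [[0,0,0.04],[0,0,0],0],
    [[0,0,0.04],[0,0,0],0],
    [[0,0,0.04],[0,0,0],0],
    [[0,0,0.04],[0,0,0],0],
  ],
)

```text
time: 17.85
ee_pos: [0.4786, -0.0068, 0.1559]
tcp_rot: [-180.0, -0.0, 165.5]
wrist_force: [1.6, 1.1, 2.9]
opening: 0.0001
grasp_force: 1.4
```

```bash
python3 watch.py w6
```

```text
w6 17.85 [ 0.4786 -0.0068  0.1559] F [1.6315 1.0581 2.8501] labels y' mm [(51, np.int32(7)), (71, np.int32(8)), (91, np.int32(12)), (112, np.int32(8)), (133, np.int32(8)), (153, np.int32(14))]
```

apply_moves(
  rows=[
    [[0,0,0.005],[0,0,0],0],
    [[0,0,0.01],[0,0,0],0],
    [[0,0,0.015],[0,0,0],0],
    [[0,0,0.015],[0,0,0],0],
    [[0,0,0.015],[0,0,0],0],
    [[0,0,0.015],[0,0,0],0],
    [[0,0,0.015],[0,0,0],0],
  ],
)

```text
time: 18.65
ee_pos: [0.4787, -0.0068, 0.1544]
tcp_rot: [-180.0, 0.0, 165.5]
wrist_force: [-0.0, 0.9, 3.7]
opening: -0.0002
grasp_force: 1.4
```

```bash
python3 watch.py w7
```

```text
w7 18.65 [ 0.4787 -0.0068  0.1544] F [-0.0387  0.9371  3.6629] labels y' mm [(51, np.int32(7)), (70, np.int32(7)), (91, np.int32(12)), (111, np.int32(8)), (132, np.int32(9)), (153, np.int32(13))]
```

apply_moves(
  rows=[
    [[0,0,0.005],[0,0,0],0],
    [[0,0,0.01],[0,0,0],0],
    [[0,0,0.015],[0,0,0],0],
    [[0,0,0.015],[0,0,0],0],
    [[0,0,0.015],[0,0,0],0],
    [[0,0,0.015],[0,0,0],0],
    [[0,0,0.015],[0,0,0],0],
  ],
)

```text
time: 19.45
ee_pos: [0.4787, -0.0069, 0.1529]
tcp_rot: [-180.0, -0.0, 165.5]
wrist_force: [0.7, 1.2, 3.2]
opening: -0.0
grasp_force: 1.3
```

```bash
python3 watch.py w8
```

```text
w8 19.45 [ 0.4787 -0.0069  0.1529] F [0.7103 1.2472 3.2278] labels y' mm [(34, np.int32(5)), (70, np.int32(8)), (90, np.int32(13)), (111, np.int32(9)), (132, np.int32(7)), (152, np.int32(13))]
```

apply_moves(
  rows=[
    [[0,0,0],[0,0,0],0],
    [[0,0,0],[0,0,0],0],
    [[0,0,0],[0,0,0],0],
    [[0,0,0],[0,0,0],0],
    [[0,0,0],[0,0,0],0],
    [[0,0,0],[0,0,0],0],
    [[0,0,0],[0,0,0],0],
    [[0,0,0],[0,0,0],0],
  ],
)

```text
time: 20.35
ee_pos: [0.4787, -0.0068, 0.1529]
tcp_rot: [-180.0, 0.0, 165.5]
wrist_force: [0.2, 0.9, 2.3]
opening: 0.0003
grasp_force: 1.5
```

```bash
python3 watch.py w9
```

```text
w9 20.35 [ 0.4787 -0.0068  0.1529] F [0.1893 0.8936 2.2754] labels y' mm [(70, np.int32(7)), (90, np.int32(13)), (111, np.int32(9)), (132, np.int32(7)), (152, np.int32(13))]
```

Two strips are out. I'll continue toward the third.

apply_moves(
  rows=[
    [[0,0,0.005],[0,0,0],0],
    [[0,0,0.01],[0,0,0],0],
    [[0,0,0.015],[0,0,0],0],
    [[0,0,0.02],[0,0,0],0],
    [[0,0,0.025],[0,0,0],0],
    [[0,0,0.03],[0,0,0],0],
    [[0,0,0.035],[0,0,0],0],
    [[0,0,0.04],[0,0,0],0],
    [[0,0,0.04],[0,0,0],0],
    [[0,0,0.04],[0,0,0],0],
    [[0,0,0.04],[0,0,0],0],
    [[0,0,0.04],[0,0,0],0],
  ],
)

```text
time: 21.65
ee_pos: [0.4786, -0.0068, 0.1489]
tcp_rot: [-180.0, -0.0, 165.5]
wrist_force: [-0.3, -0.1, 2.6]
opening: 0.0002
grasp_force: 1.4
```

```bash
python3 watch.py x0
```

```text
x0 21.65 [ 0.4786 -0.0068  0.1489] F [-0.3052 -0.1395  2.6154] labels y' mm [(69, np.int32(7)), (89, np.int32(11)), (110, np.int32(7)), (131, np.int32(9)), (151, np.int32(13))]
```

apply_moves(
  rows=[
    [[0,0,0.005],[0,0,0],0],
    [[0,0,0.01],[0,0,0],0],
    [[0,0,0.015],[0,0,0],0],
    [[0,0,0.015],[0,0,0],0],
    [[0,0,0.015],[0,0,0],0],
    [[0,0,0.015],[0,0,0],0],
    [[0,0,0.015],[0,0,0],0],
  ],
)

```text
time: 22.45
ee_pos: [0.4787, -0.0068, 0.1474]
tcp_rot: [-180.0, 0.0, 165.5]
wrist_force: [0.6, 0.6, 3.3]
opening: 0.0002
grasp_force: 1.3
```

```bash
python3 watch.py x1
```

```text
x1 22.45 [ 0.4787 -0.0068  0.1474] F [0.6325 0.6108 3.3221] labels y' mm [(69, np.int32(6)), (89, np.int32(14)), (109, np.int32(8)), (130, np.int32(9)), (151, np.int32(13))]
```

apply_moves(
  rows=[
    [[0,0,0.005],[0,0,0],0],
    [[0,0,0.01],[0,0,0],0],
    [[0,0,0.012],[0,0,0],0],
    [[0,0,0.012],[0,0,0],0],
    [[0,0,0.012],[0,0,0],0],
    [[0,0,0.012],[0,0,0],0],
    [[0,0,0.012],[0,0,0],0],
  ],
)

```text
time: 23.25
ee_pos: [0.4787, -0.0068, 0.1462]
tcp_rot: [180.0, 0.0, 165.5]
wrist_force: [0.7, 1.1, 2.5]
opening: 0.0001
grasp_force: 1.3
```

```bash
python3 watch.py x2
```

```text
x2 23.25 [ 0.4787 -0.0068  0.1462] F [0.6861 1.0586 2.4748] labels y' mm [(49, np.int32(5)), (88, np.int32(14)), (109, np.int32(7)), (130, np.int32(10)), (150, np.int32(13))]
```

Strip 3 is sliding. Holding until it drops.

apply_moves(
  rows=[
    [[0,0,0],[0,0,0],0],
    [[0,0,0],[0,0,0],0],
    [[0,0,0],[0,0,0],0],
    [[0,0,0],[0,0,0],0],
    [[0,0,0],[0,0,0],0],
    [[0,0,0],[0,0,0],0],
    [[0,0,0],[0,0,0],0],
    [[0,0,0],[0,0,0],0],
  ],
)

```text
time: 24.15
ee_pos: [0.4787, -0.0068, 0.1462]
tcp_rot: [-180.0, -0.0, 165.5]
wrist_force: [-0.1, 0.5, 3.1]
opening: -0.0002
grasp_force: 1.4
```

```bash
python3 watch.py x3
```

```text
x3 24.15 [ 0.4787 -0.0068  0.1462] F [-0.1194  0.5399  3.102 ] labels y' mm [(88, np.int32(15)), (109, np.int32(7)), (130, np.int32(9)), (150, np.int32(13))]
```

View pics/x3.png

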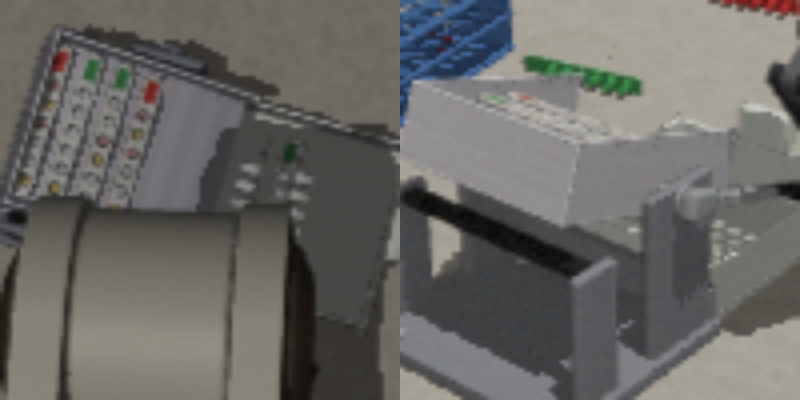

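The hopper holds four strips and at least two are visible in the tray. Something white shows above the hopper wall at composite (690,125), so I'll look closer before releasing.

Run:
```python
from h import *
s,ds=imaging.camera("scene");p,d=imaging.camera("top")
np.savez("y.npz",p=p,d=d,s=s,ds=ds)
a=cv2.resize(s[218:278,260:315,::-1],None,fx=7,fy=7,interpolation=cv2.INTER_CUBIC)
b=cv2.resize(p[190:250,240:295,::-1],None,fx=7,fy=7,interpolation=cv2.INTER_CUBIC)
cv2.imwrite("pics/y.png",cv2.convertScaleAbs(np.hstack([a,b]),alpha=1.3))
X=cloud("scene",ds)
for v in(232,234,236,237,238):print(v,[X[v,u].round(3).tolist() for u in(278,282,286,288)])
```

```text
232 [[0.667, -0.203, 0.0], [0.658, -0.208, -0.0], [0.648, -0.214, -0.001], [0.644, -0.221, -0.003]]
234 [[0.633, -0.126, 0.035], [0.653, -0.197, -0.0], [0.643, -0.203, -0.001], [0.638, -0.205, -0.001]]
236 [[0.632, -0.122, 0.031], [0.622, -0.124, 0.032], [0.611, -0.126, 0.034], [0.633, -0.192, -0.001]]
237 [[0.631, -0.121, 0.029], [0.622, -0.125, 0.029], [0.548, 0.026, 0.113], [0.545, 0.024, 0.112]]
238 [[0.554, 0.054, 0.122], [0.55, 0.044, 0.118], [0.547, 0.03, 0.112], [0.545, 0.022, 0.109]]
```

View pics/y.png

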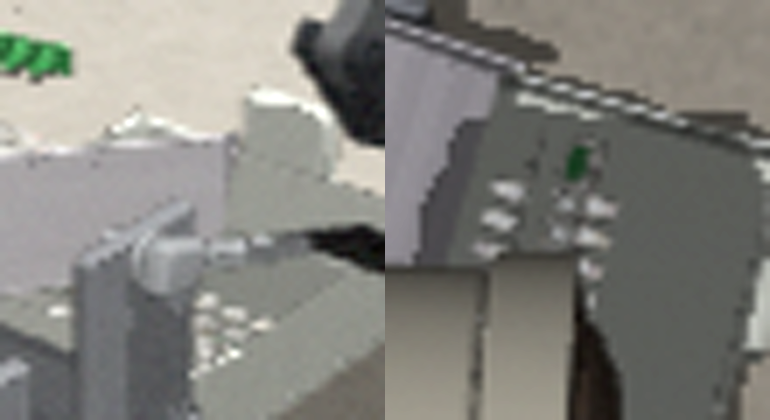

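The white patch is only the tray's far wall (z about 0.03). The strips are in the tray, so I'll lower the hopper gently.

apply_moves(
  rows=[
    [[0,0,-0.02],[0,0,0],0],
    [[0,0,-0.04],[0,0,0],0],
    [[0,0,-0.06],[0,0,0],0],
    [[0,0,-0.08],[0,0,0],0],
    [[0,0,-0.1],[0,0,0],0],
    [[0,0,-0.12],[0,0,0],0],
    [[0,0,-0.14],[0,0,0],0],
    [[0,0,-0.16],[0,0,0],0],
    [[0,0,-0.18],[0,0,0],0],
    [[0,0,-0.2],[0,0,0],0],
    [[0,0,-0.22],[0,0,0],0],
    [[0,0,-0.23],[0,0,0],0],
    [[0,0,-0.24],[0,0,0],0],
    [[0,0,-0.25],[0,0,0],0],
    [[0,0,-0.26],[0,0,0],0],
    [[0,0,-0.27],[0,0,0],0],
    [[0,0,-0.28],[0,0,0],0],
    [[0,0,-0.3],[0,0,0],0],
    [[0,0,-0.35],[0,0,0],0],
    [[0,0,-0.5],[0,0,0],0],
  ],
)

```text
time: 26.35
ee_pos: [0.4781, -0.0068, 0.1957]
tcp_rot: [-180.0, -0.1, 165.5]
wrist_force: [-0.3, -0.8, -0.7]
opening: -0.0001
grasp_force: 0.0
```

apply_moves(
  rows=[
    [[0,0,-0.3],[0,0,0],0],
    [[0.2,0,-0.6],[0,0,0],0],
    [[0.6,0,-0.9],[0,0,0],0],
    [[1.0,0,-1.0],[0,0,0],0],
    [[1.0,0,-1.0],[0,0,0],0],
    [[1.0,0,-1.0],[0,0,0],0],
    [[1.0,0,-1.0],[0,0,0],0],
  ],
)

```text
time: 27.05
ee_pos: [0.3823, 0.0181, 0.2963]
tcp_rot: [180.0, 0.0, 165.5]
wrist_force: [0.6, 0.2, -0.8]
opening: 0.0002
grasp_force: 0.0
```

```bash
python3 watch.py z0
python3 - <<'E'
from h import *
f=np.load("z0.npz");p=f["p"];s=f["s"]
cv2.imwrite("pics/z1.png",np.hstack([cv2.resize(p[150:280,140:300,::-1],(400,325)),cv2.resize(s[195:325,190:350,::-1],(400,325))]))
X=cloud("top",f["d"]);a=np.radians(-14.5);ex=np.array([np.cos(a),np.sin(a)]);ey=np.array([-ex[1],ex[0]])
w=X[195:262,235:310].reshape(-1,3);w=w[(w[:,2]>.024)&(w[:,2]<.04)];q=w[:,:2]-[.4867,-.0087];x=q@ex;y=q@ey
k=(y<.02)&(x>.03)&(x<.18);print(np.percentile(x[k],[1,99]),y.min())
E
```

```text
z0 27.05 [0.3823 0.0181 0.2963] F [ 0.6381  0.2299 -0.8254] labels y' mm [(-8, np.int32(6)), (96, np.int32(14)), (116, np.int32(8)), (136, np.int32(6)), (155, np.int32(10))]
[0.0395 0.1701] -0.08723154163552668
```

View pics/z1.png

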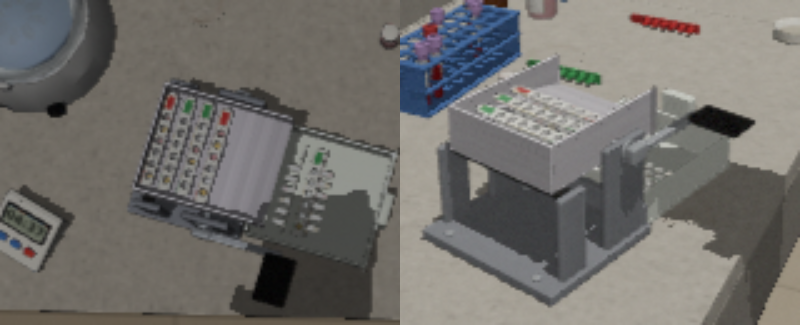

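The hopper is level with four strips left in it. Three strips lie in the tray, which is still against the buffers, and the timer is undisturbed. Handing in.

```bash
python3 -c "
from workcell import bot
print(bot.job_done())"
```

```text
the job is handed in; nothing more can be done
None
```

I handed the job in after about 27 s of the 67 s allowed: the tray is centred against the buffers, three strips are in it, and the hopper is back to level with the other four.

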